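# Stand the tower cooler on the bare processor

### The job

Pick up the tall tower cooler from between the boards and stand it upright on the bare processor (the board whose metal processor lid is uncovered), centred and with its broad faces parallel to the memory sticks beside it. Lower it all the way onto the lid before letting go, release it slowly because it is top-heavy, and wait two seconds with the open gripper off it to see that it stands still. Do not tip it over, and leave the flat fan cooler on the bench where it is.

Things in the scene. Friction and masses are not known exactly. Their poses are not given: they have to be found in the camera images.
- tower_fins (a point): Tower cooler, loose, 0.45 kg, standing on the bench: aluminium fin block 50 mm thick (its x) by 95 wide (y) by 52 tall, on thin copper pipes over a 40 x 40 mm copper foot; 108 mm tall in all, top-heavy. Point: centre of the fin block, 82 mm above the foot's underside, 26 below the top; grip here across the 50 mm. z is up. A half turn about z changes nothing.
- processor_top (a point): Centre of the top of the bare processor: level metal lid 46 x 46 mm, 32 mm above the bench, 7 mm proud of its socket, on a fixed board (186 mm square). Two memory sticks run along its y, 55 and 67 mm off on the +x side, tops 22 mm above the lid; nothing else on this board is higher. The standing tower's x lies along this x (either way round), its fin centre 82 mm above this point.
- flat_center (a point): A bystander, loose: flat fan cooler, 92 x 92 mm and 45 mm tall, lying on the bench nearer or farther than the tower. Point at its centre, 22.5 mm up. Leave it where it is (25 mm of movement fails).
- fitted_board: A bystander, fixed: the other board, same size and make, whose processor is already covered by a fitted flat fan cooler; 79 mm high in all. Origin at the centre of its underside, on the bench.
Mind the look-alikes: they are no part of the job. What is shaped like the part that bears tower_fins but brown or pink is not meant.

How it is judged:
By the outcome, as a careful person would: the job done as asked, in the order asked, and still so for the second after the job is handed in, with the robot touching nothing.
It also fails if it takes over 51 s, if anything falls off the work surface, if the arm or the gripper's body presses on something with over 40 N, if the wrist force passes 120 N, or if a joint passes its speed limit or range.

### The arm

A 6-joint arm with a two-finger parallel gripper is mounted at the origin on the work surface. World frame = base frame: x ahead of the robot, y to its left, z up, the work surface at z = 0. Lengths are in m, angles in degrees, forces in N, time in s.
With the tool pointing down it reaches from about 0.4 to 0.825 m from the base axis. Payload 7 kg.
Tool frame: the origin (TCP) lies on the centre line of the jaws, within the pads' length; the fingertips stand 22 mm ahead of it and the grasp point (between the pads) lies 3 mm ahead of it; z points along the fingers, y is the line along which they close (so a half turn about z gives the same grasp; the last joint's range is limited). The gripper opens to 88 mm and grips with 3 to 60 N. Pads are 19 mm wide; open, the fingers measure 130 mm over their backs; the gripper's body (78 mm by 193 mm) begins 47 mm behind the grasp point.
Start: joints at [-47.435, 20.546, 0.682, 0, -70.136, -16.507], TCP at [0.296, -0.606, 0.249] pointing down, gripper open.
Joint ranges: [-176.03, 176.03], [-82.01, 121.73], [-58.28, 71.71], [-173.87, 95.51], [-174.79, -0.11], [-173.66, 173.66]. Speed limits (degrees/s): [136.94, 136.94, 172.46, 180, 180, 180].

### API

Orientations are given as [roll, pitch, yaw] about the fixed x, y, z axes, in that order (R = Rz(yaw) Ry(pitch) Rx(roll)).
In Python, from plant import get_state, cams, r gives the robot as it stands.
- The arm moves only by the tool apply_moves, never from a script. Its argument "targets" is a list of rows, each an object with "dp": the shift along the world's x, y, z in m, a list of three; "yaw": the turn about the world's z in degrees. In form: [{"dp": [x, y, z], "yaw": yaw}, ...]. A call has 1 to 20 rows; each row is the pose to reach, as a shift and turn from the pose commanded when the call began; what a row does not reach only later rows make up. A row lasts 1/12 s, in which the tool goes at most 41.7 mm and 7.16 degrees, less where a joint would pass 70% of its speed; a pose out of reach is approached as far as the arm can. A call with a gripper value outside its range is refused whole. "grip" is the gripper command: -1 is fully open, 1 is shut, values between are in proportion, set as the call begins (left out, the last holds). The fingers move at their own pace and stop on an object; "squeeze" is the grip in N (left out, the last holds). Time passes only in rows, so rows that repeat a pose let the fingers close. It gives the time, the measured TCP pose, the force, the opening and the grip force at its end, in the units of the state.
- get_state(): the state, without advancing time (a new reading comes with each control period).
- cams.capture(name): name is "scene" or "top" or "wrist"; returns a dict with "image" (480x640x3 uint8, red, green, blue), "range_z" (480x640 float32, m along the optical axis (not along the pixel's ray), 0 where there is no reading), "fx", "fy", "cx", "cy" (pixels), "R" (3x3) and "t" (3): a world point X has camera coordinates R X + t; the wrist camera has in their place "T_tool_cam" (4x4, takes a point from camera to tool coordinates, whose origin is the TCP and whose axes are the flange's). Camera axes: x right, y down, z forward; pixel columns grow to the right and rows downward; lengths in m; the calibration is good to about 2 mm. The wrist camera is an equidistant fisheye: a pixel r from the principal point sees the ray r / f radians off the axis. A picture is of the moment at which its call begins: read the wrist's pose just before it.
- r.close_job(): hands the job in; it is judged then, once.
The state is a dict: "time_s": time; "joints": joint angles; "qd": joint speeds; "joint_torque": joint torques, N m; "tcp_pos": TCP position; "eef_rot": TCP orientation; "contact_force": force on the tool from outside, world axes, zero at the start; "moment": the same for the moment, N m; "gripper_width": finger opening in m; "gripper_force": force on a finger pad.
Only numpy, scipy, OpenCV 4.12 (cv2) and the standard library are available. Lean on these libraries where they do the work, as an engineer would, in place of code of your own. Each camera call takes 0.05 s, during which the arm holds its last target. There are 200 camera calls.

## Working session

There is one attempt and no reset: what is moved stays moved. The work goes in short steps, Python scripts to look and compute and a tool call to move; the robot and the scene stay as the last step left them, time stands still between calls to the robot, and variables do not carry over. Pictures are saved under pics/ and viewed, at most 10 in all, crops included, and the job is handed in when it is done.

Besides the shell and the picture viewer there is one more tool, called after ">>>" as name([rows], argument=value, ...), one row to a line, values as JSON. apply_moves: Moves the arm, as the interface text tells. Its arguments: {"type":"object","properties":{"targets":{"type":"array","items":{"type":"object","properties":{"dp":{"type":"array","items":{"type":"number"}},"yaw":{"type":"number"}}}},"grip":{"type":"number"},"squeeze":{"type":"number"}},"required":["targets"]}

```bash
mkdir -p pics; cat > h.py <<'E'
import numpy as np,cv2
from plant import get_state,cams,r
def cap(n):
    c=cams.capture(n); cv2.imwrite(f'pics/{n}_{get_state()["time_s"]:.2f}.png',c['image'][:,:,::-1]); np.savez(f'{n}.npz',**c); return c
def cloud(c):
    z=c['range_z'];v,u=np.mgrid[:480,:640]
    P=np.stack([(u-c['cx'])/c['fx']*z,(v-c['cy'])/c['fy']*z,z],-1)
    W=(P-c['t'])@c['R']; W[z==0]=np.nan; return W
E
python3 - <<'E'
from h import *
cap('scene');cap('top');print(get_state())
E
ls pics
```

```text
{'time_s': 0.1, 'joints': array([-4.74346430e+01,  2.05877030e+01,  6.38446342e-01, -1.71816581e-02,
       -7.01360210e+01, -1.65072117e+01]), 'qd': array([-0.08592763, -0.15962709,  0.10969006, -0.00137085, -0.01527401,
        0.0248662 ]), 'joint_torque': array([-1.60262207e-03, -5.84164059e+01,  2.93752509e+01,  7.01556399e+00,
        1.01589775e-02, -3.98751990e-05]), 'tcp_pos': array([ 0.29631348, -0.60602845,  0.24770952]), 'eef_rot': array([ 1.79913647e+02, -8.74568156e-03, -1.53947698e+02]), 'contact_force': array([-0.5841732 , -0.27355338,  0.17610895]), 'moment': array([-0.08082238, -0.02143187, -0.01275216]), 'gripper_force': 0.0, 'gripper_width': 0.08772316765800953}
scene_0.05.png
top_0.10.png
```

View pics/top_0.10.png

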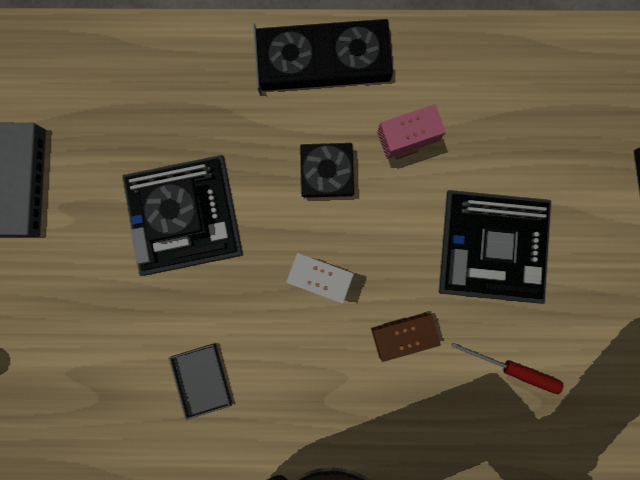

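View pics/scene_0.05.png

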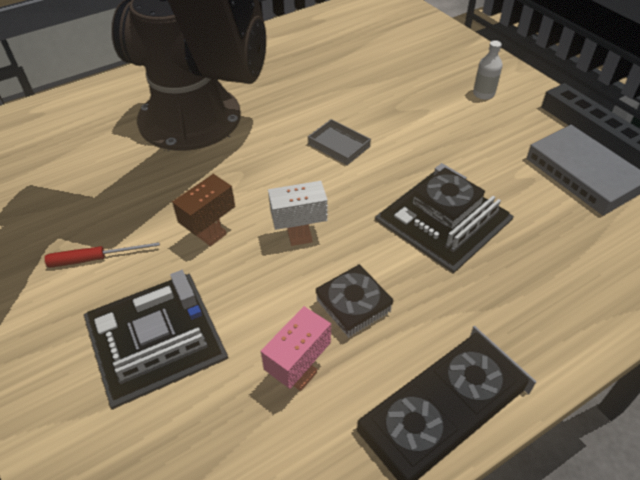

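In the top view there are three tower shapes: silver (322,278), brown (406,337) and pink (411,131). The silver (aluminium) one, between the boards, is the one meant. The bare processor is at (499,246), with its memory sticks above it in the image. The flat fan cooler lies at (327,170), and the fitted board is at (182,214).

```bash
cat > m.py <<'E'
from h import *
c=dict(np.load('top.npz'));W=cloud(c);im=c['image'].astype(int)
cv2.imwrite('pics/crop.png',cv2.resize(c['image'][180:380,270:560][:,:,::-1],None,fx=2.7,fy=2.7,interpolation=cv2.INTER_CUBIC))
def rect(b,zl,zh,name,extra=None):
    u0,v0,u1,v1=b;P=W[v0:v1,u0:u1];m=(P[...,2]>zl)&(P[...,2]<zh)
    if extra is not None:m&=extra[v0:v1,u0:u1]
    n,l,s,_=cv2.connectedComponentsWithStats(m.astype(np.uint8));k=1+np.argmax(s[1:,4]);Q=P[l==k]
    R=cv2.minAreaRect((Q[:,:2]*1000).astype(np.float32))
    print(name,len(Q),'zmed',np.nanmedian(Q[:,2]).round(4),R,Q.mean(0).round(4)); return Q
rect((275,240,375,315),.1,.12,'tower')
rect((370,305,445,370),.1,.12,'brown')
rect((470,220,528,275),.029,.036,'lid')
rect((430,180,560,310),.006,.04,'board')
for k in(0,1):rect((455,196,555,222),.045,.06,'sticks')
rect((290,130,365,205),.035,.055,'flat')
rect((110,145,250,280),.06,.09,'fitted')
rect((370,95,455,165),.1,.12,'pink')
print(c['R'],c['t'],c['fx'])
E
python3 m.py
```

```text
tower 1906 zmed 0.1093 ((450.2251892089844, 24.30942153930664), (95.01930236816406, 50.02003479003906), 70.22850036621094) [0.4502 0.0242 0.1093]
brown 2022 zmed 0.109 ((358.02740478515625, -112.74623107910156), (50.30903625488281, 95.06748962402344), 16.1738338470459) [ 0.3583 -0.1124  0.1089]
lid 697 zmed 0.0327 ((510.229248046875, -286.0932312011719), (46.497467041015625, 46.099788665771484), 84.79199981689453) [ 0.5102 -0.2856  0.0326]
board 9611 zmed 0.0213 ((509.962890625, -286.2445983886719), (187.2554473876953, 186.99703979492188), 84.90514373779297) [ 0.5054 -0.2835  0.022 ]
sticks 326 zmed 0.0541 ((576.5001831054688, -292.2620544433594), (132.1492919921875, 6.516818523406982), 84.85423278808594) [ 0.5761 -0.2925  0.0533]
sticks 326 zmed 0.0541 ((576.5001831054688, -292.2620544433594), (132.1492919921875, 6.516818523406982), 84.85423278808594) [ 0.5761 -0.2925  0.0533]
flat 2787 zmed 0.0471 ((639.3494873046875, 14.66183090209961), (92.77605438232422, 91.89707946777344), 1.9957501888275146) [0.6376 0.0146 0.047 ]
fitted 3111 zmed 0.0794 ((562.3618774414062, 275.4865417480469), (92.55181121826172, 93.41392517089844), 12.381730079650879) [0.5614 0.2732 0.0792]
pink 1869 zmed 0.109 ((693.7576904296875, -123.8383560180664), (50.99626159667969, 96.14551544189453), 19.51825523376465) [ 0.6928 -0.1234  0.1089]
[[ 0.00842366 -0.99992455 -0.00894049]
 [-0.99653302 -0.00765435 -0.08284535]
 [ 0.08277066  0.00960735 -0.99652231]] [0.01363856 0.5144922  0.85958509] 500.23135144937794
```

View pics/crop.png

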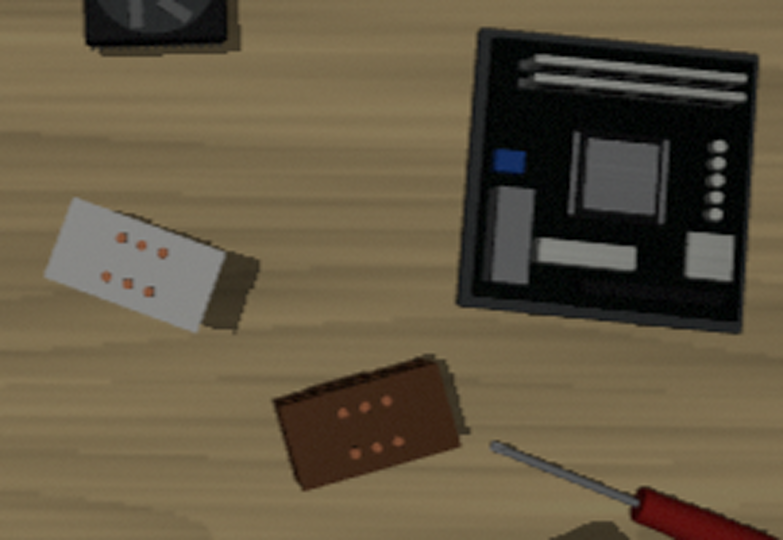

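The crop confirms it: the silver tower is at crop (136,265), clearly neither brown nor pink. Every size and height fits to within 1–2 mm. I'll move above it now.

>>> apply_moves([
  {"dp":[0.039,0.158,0],"yaw":11},
  {"dp":[0.039,0.158,0],"yaw":11},
  {"dp":[0.039,0.158,0],"yaw":11},
  {"dp":[0.039,0.158,0],"yaw":11},
  {"dp":[0.154,0.63,0],"yaw":44.1},
  {"dp":[0.154,0.63,0],"yaw":44.1},
  {"dp":[0.154,0.63,0],"yaw":44.1},
  {"dp":[0.154,0.63,0],"yaw":44.1},
  {"dp":[0.154,0.63,0],"yaw":44.1},
  {"dp":[0.154,0.63,0],"yaw":44.1},
  {"dp":[0.154,0.63,0],"yaw":44.1},
  {"dp":[0.154,0.63,0],"yaw":44.1},
  {"dp":[0.154,0.63,0],"yaw":44.1},
  {"dp":[0.154,0.63,0],"yaw":44.1},
  {"dp":[0.154,0.63,0],"yaw":44.1},
  {"dp":[0.154,0.63,0],"yaw":44.1},
  {"dp":[0.154,0.63,0],"yaw":44.1},
  {"dp":[0.154,0.63,0],"yaw":44.1},
  {"dp":[0.154,0.63,0],"yaw":44.1},
  {"dp":[0.154,0.63,0],"yaw":44.1},
], grip=-1)

```text
time_s: 1.77
tcp_pos: [0.4501, 0.0229, 0.2484]
eef_rot: [180.0, -0.0, -109.9]
contact_force: [-0.2, -0.1, -0.2]
gripper_width: 0.0877
gripper_force: 0.0
```

>>> apply_moves([
  {"dp":[0,0,0],"yaw":0},
  {"dp":[0,0,0],"yaw":0},
  {"dp":[0,0,0],"yaw":0},
])

```text
time_s: 2.02
tcp_pos: [0.4504, 0.0229, 0.2486]
eef_rot: [-180.0, 0.0, -109.9]
contact_force: [-0.1, 0.6, 0.1]
gripper_width: 0.0879
gripper_force: 0.0
```

```bash
cat >> h.py <<'E'
from scipy.spatial.transform import Rotation as Ro
def wcloud(s,c):
    T=c['T_tool_cam'];f=c['fx'];z=c['range_z'];v,u=np.mgrid[:480,:640]
    x=u-c['cx'];y=v-c['cy'];rr=np.hypot(x,y)+1e-9;th=rr/f;t=np.tan(np.minimum(th,1.4))
    P=np.stack([x/rr*t*z,y/rr*t*z,z],-1)@T[:3,:3].T+T[:3,3]
    W=P@Ro.from_euler('xyz',s['eef_rot'],degrees=True).as_matrix().T+s['tcp_pos'];W[(z==0)|(th>1.3)]=np.nan;return W
def wrect(W,c,xy,rad,zl,zh,name):
    m=(W[...,2]>zl)&(W[...,2]<zh)&(np.hypot(W[...,0]-xy[0],W[...,1]-xy[1])<rad)
    n,l,s,_=cv2.connectedComponentsWithStats(m.astype(np.uint8));k=1+np.argmax(s[1:,4]);Q=W[l==k]
    print(name,len(Q),np.median(Q[:,2]).round(4),cv2.minAreaRect((Q[:,:2]*1000).astype(np.float32)))
E
python3 - <<'E'
from h import *
s=get_state();c=cap('wrist');W=wcloud(s,c)
wrect(W,c,(.45,.024),.08,.1,.12,'tower')
E
ls pics
```

```text
tower 7813 0.107 ((449.4398193359375, 22.414257049560547), (95.97879791259766, 50.16994094848633), 70.27601623535156)
crop.png
scene_0.05.png
top_0.10.png
wrist_2.07.png
```

>>> apply_moves([
  {"dp":[0,0,-0.03],"yaw":0},
  {"dp":[0,0,-0.06],"yaw":0},
  {"dp":[0,0,-0.09],"yaw":0},
  {"dp":[0,0,-0.115],"yaw":0},
  {"dp":[0,0,-0.135],"yaw":0},
  {"dp":[0,0,-0.15],"yaw":0},
  {"dp":[0,0,-0.16],"yaw":0},
  {"dp":[0,0,-0.164],"yaw":0},
  {"dp":[0,0,-0.164],"yaw":0},
  {"dp":[0,0,-0.164],"yaw":0},
])

```text
time_s: 2.9
tcp_pos: [0.4508, 0.0236, 0.0849]
eef_rot: [-180.0, -0.0, -109.8]
contact_force: [-0.2, -0.5, 0.3]
gripper_width: 0.0873
gripper_force: 0.0
```

>>> apply_moves([
  {"dp":[0,0,0],"yaw":0},
  {"dp":[0,0,0],"yaw":0},
  {"dp":[0,0,0],"yaw":0},
  {"dp":[0,0,0],"yaw":0},
  {"dp":[0,0,0],"yaw":0},
  {"dp":[0,0,0],"yaw":0},
], grip=0.25, squeeze=25)

```text
time_s: 3.4
tcp_pos: [0.4506, 0.0237, 0.0847]
eef_rot: [-180.0, 0.0, -109.8]
contact_force: [0.8, 0.0, 0.6]
gripper_width: 0.0531
gripper_force: 0.0
```

>>> apply_moves([
  {"dp":[0,0,0],"yaw":0},
  {"dp":[0,0,0],"yaw":0},
  {"dp":[0,0,0],"yaw":0},
  {"dp":[0,0,0],"yaw":0},
  {"dp":[0,0,0],"yaw":0},
  {"dp":[0,0,0],"yaw":0},
], grip=1, squeeze=30)

```text
time_s: 3.9
tcp_pos: [0.4505, 0.0237, 0.0846]
eef_rot: [-180.0, 0.0, -109.8]
contact_force: [-1.8, 1.2, 3.5]
gripper_width: 0.0497
gripper_force: 30.0
```

Gripped at 50 mm. Next: lift, check, then carry it to the processor.

>>> apply_moves([
  {"dp":[0,0,0.003],"yaw":0},
  {"dp":[0,0,0.01],"yaw":0},
  {"dp":[0,0,0.02],"yaw":0},
  {"dp":[0,0,0.035],"yaw":0},
  {"dp":[0,0,0.055],"yaw":0},
  {"dp":[0,0,0.075],"yaw":0},
  {"dp":[0,0,0.095],"yaw":0},
  {"dp":[0,0,0.115],"yaw":0},
  {"dp":[0,0,0.13],"yaw":0},
  {"dp":[0,0,0.14],"yaw":0},
  {"dp":[0,0,0.14],"yaw":0},
  {"dp":[0,0,0.14],"yaw":0},
])

```text
time_s: 4.9
tcp_pos: [0.4502, 0.0236, 0.2244]
eef_rot: [180.0, 0.0, -109.9]
contact_force: [-1.1, 0.6, -4.2]
gripper_width: 0.05
gripper_force: 30.0
```

>>> apply_moves([
  {"dp":[0.001,-0.005,0],"yaw":0.5},
  {"dp":[0.003,-0.015,0],"yaw":1},
  {"dp":[0.006,-0.03,0],"yaw":2},
  {"dp":[0.01,-0.05,0],"yaw":3},
  {"dp":[0.014,-0.07,0],"yaw":4},
  {"dp":[0.018,-0.09,0],"yaw":5},
  {"dp":[0.022,-0.11,0],"yaw":6},
  {"dp":[0.026,-0.13,0],"yaw":7},
  {"dp":[0.03,-0.15,0],"yaw":8},
  {"dp":[0.034,-0.168,0],"yaw":9.5},
  {"dp":[0.037,-0.18,0],"yaw":11},
  {"dp":[0.038,-0.187,0],"yaw":12.5},
  {"dp":[0.039,-0.19,0],"yaw":14},
  {"dp":[0.039,-0.19,0],"yaw":14.7},
  {"dp":[0.039,-0.19,0],"yaw":14.7},
  {"dp":[0.039,-0.19,0],"yaw":14.7},
  {"dp":[0.039,-0.19,0],"yaw":14.7},
])

```text
time_s: 6.32
tcp_pos: [0.4892, -0.1661, 0.2241]
eef_rot: [180.0, 0.0, -95.2]
contact_force: [0.1, 0.3, -3.9]
gripper_width: 0.0498
gripper_force: 30.0
```

```bash
python3 - <<'E'
from h import *
s=get_state();c=cap('wrist');W=wcloud(s,c);print(s['tcp_pos'],s['eef_rot'],s['time_s'])
wrect(W,c,(.51,-.286),.05,.025,.04,'lid')
wrect(W,c,s['tcp_pos'][:2],.08,s['tcp_pos'][2]+.01,s['tcp_pos'][2]+.04,'tower')
wrect(W,c,(.51,-.286),.14,.045,.06,'stick')
E
ls pics/wrist*
```

```text
[ 0.48923829 -0.16612332  0.22413827] [ 1.79954297e+02  2.38274130e-06 -9.51518616e+01] 6.3167
lid 2687 0.031 ((508.96661376953125, -289.84942626953125), (51.098548889160156, 51.509544372558594), 85.64601135253906)
tower 15331 0.2464 ((486.4726867675781, -199.73895263671875), (31.948959350585938, 50.92002868652344), 85.03642272949219)
stick 1250 0.0526 ((575.7911376953125, -294.79608154296875), (131.69607543945312, 6.746321678161621), 84.94658660888672)
pics/wrist_2.07.png
pics/wrist_6.37.png
```

The wrist camera differs from the top camera by the same 2 mm or so for both the tower and the sticks, so the relative shift is sound. Next I move over the lid and go down to about 10 mm above it.

>>> apply_moves([
  {"dp":[0.001,-0.006,0],"yaw":0},
  {"dp":[0.003,-0.018,0],"yaw":0},
  {"dp":[0.006,-0.035,0],"yaw":0},
  {"dp":[0.01,-0.055,0],"yaw":0},
  {"dp":[0.013,-0.075,0],"yaw":0},
  {"dp":[0.016,-0.095,0],"yaw":0},
  {"dp":[0.019,-0.109,0],"yaw":0},
  {"dp":[0.02,-0.117,0],"yaw":0},
  {"dp":[0.0207,-0.1207,0],"yaw":0},
  {"dp":[0.0207,-0.1207,-0.005],"yaw":0},
  {"dp":[0.0207,-0.1207,-0.015],"yaw":0},
  {"dp":[0.0207,-0.1207,-0.03],"yaw":0},
  {"dp":[0.0207,-0.1207,-0.045],"yaw":0},
  {"dp":[0.0207,-0.1207,-0.06],"yaw":0},
  {"dp":[0.0207,-0.1207,-0.073],"yaw":0},
  {"dp":[0.0207,-0.1207,-0.084],"yaw":0},
  {"dp":[0.0207,-0.1207,-0.092],"yaw":0},
  {"dp":[0.0207,-0.1207,-0.097],"yaw":0},
  {"dp":[0.0207,-0.1207,-0.097],"yaw":0},
  {"dp":[0.0207,-0.1207,-0.097],"yaw":0},
])

```text
time_s: 8.03
tcp_pos: [0.5104, -0.287, 0.1277]
eef_rot: [-180.0, -0.0, -95.1]
contact_force: [0.3, -0.2, -3.7]
gripper_width: 0.0501
gripper_force: 30.0
```

```bash
python3 - <<'E'
from h import *
s=get_state();c=cap('wrist');cap('scene');print(s['tcp_pos'],s['time_s'])
im=cv2.imread('pics/wrist_%.2f.png'%(s['time_s']+.05)); sc=np.load('scene.npz')['image'][:,:,::-1]
a=cv2.resize(sc[200:420,50:270],(600,600),interpolation=cv2.INTER_CUBIC);cv2.imwrite('pics/chk.png',a)
E
ls pics
```

```text
[ 0.51039118 -0.28699995  0.1276884 ] 8.0333
chk.png
crop.png
scene_0.05.png
scene_8.13.png
top_0.10.png
wrist_2.07.png
wrist_6.37.png
wrist_8.08.png
```

View pics/chk.png

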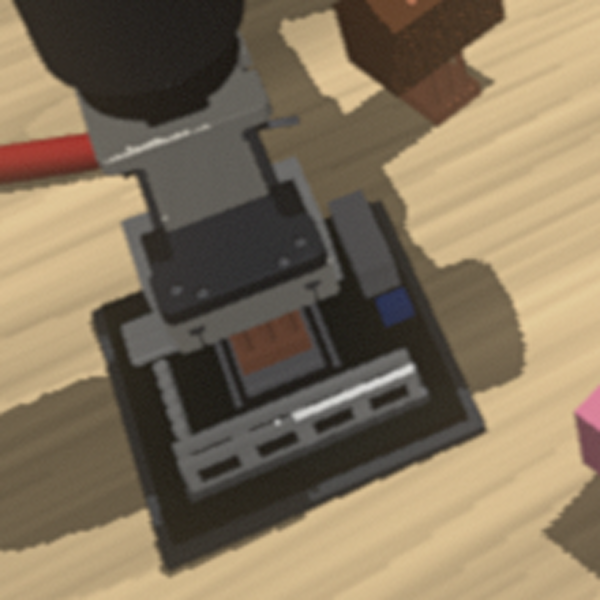

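The scene crop shows the copper foot (270,340) hanging between the socket rails, just above the lid (280,372), square to the sticks. I'll lower it gently.

>>> apply_moves([
  {"dp":[0,0,-0.002],"yaw":0},
  {"dp":[0,0,-0.004],"yaw":0},
  {"dp":[0,0,-0.006],"yaw":0},
  {"dp":[0,0,-0.0075],"yaw":0},
  {"dp":[0,0,-0.0085],"yaw":0},
  {"dp":[0,0,-0.009],"yaw":0},
  {"dp":[0,0,-0.009],"yaw":0},
])

```text
time_s: 8.72
tcp_pos: [0.5101, -0.2871, 0.1184]
eef_rot: [180.0, 0.0, -95.1]
contact_force: [0.4, -0.3, -4.1]
gripper_width: 0.0502
gripper_force: 30.0
```

>>> apply_moves([
  {"dp":[0,0,-0.0005],"yaw":0},
  {"dp":[0,0,-0.001],"yaw":0},
  {"dp":[0,0,-0.0015],"yaw":0},
  {"dp":[0,0,-0.0015],"yaw":0},
  {"dp":[0,0,-0.0015],"yaw":0},
])

```text
time_s: 9.13
tcp_pos: [0.5102, -0.2871, 0.117]
eef_rot: [180.0, 0.0, -95.1]
contact_force: [-0.2, -0.4, -4.6]
gripper_width: 0.0503
gripper_force: 30.0
```

>>> apply_moves([
  {"dp":[0,0,-0.0003],"yaw":0},
  {"dp":[0,0,-0.0006],"yaw":0},
  {"dp":[0,0,-0.0006],"yaw":0},
  {"dp":[0,0,-0.0006],"yaw":0},
])

```text
time_s: 9.47
tcp_pos: [0.5103, -0.2871, 0.1167]
eef_rot: [-180.0, -0.0, -95.1]
contact_force: [-1.2, 0.3, -0.9]
gripper_width: 0.0499
gripper_force: 30.0
```

>>> apply_moves([
  {"dp":[0,0,-0.0002],"yaw":0},
  {"dp":[0,0,-0.0004],"yaw":0},
  {"dp":[0,0,-0.0004],"yaw":0},
  {"dp":[0,0,-0.0004],"yaw":0},
])

```text
time_s: 9.8
tcp_pos: [0.5102, -0.2872, 0.1167]
eef_rot: [-180.0, -0.0, -95.1]
contact_force: [-3.2, 2.1, 5.1]
gripper_width: 0.05
gripper_force: 30.0
```

It is seated: z has stopped and the force has risen by about 9 N. I'll ease the squeeze, then open in small steps.

>>> apply_moves([
  {"dp":[0,0,0.0002],"yaw":0},
  {"dp":[0,0,0.0002],"yaw":0},
  {"dp":[0,0,0.0002],"yaw":0},
], squeeze=12)

```text
time_s: 10.05
tcp_pos: [0.5103, -0.2872, 0.1166]
eef_rot: [-180.0, -0.0, -95.1]
contact_force: [-3.4, 1.5, 4.6]
gripper_width: 0.05
gripper_force: 12.0
```

>>> apply_moves([
  {"dp":[0,0,0],"yaw":0},
  {"dp":[0,0,0],"yaw":0},
  {"dp":[0,0,0],"yaw":0},
], squeeze=3)

```text
time_s: 10.3
tcp_pos: [0.5101, -0.2872, 0.1163]
eef_rot: [180.0, -0.0, -95.1]
contact_force: [-2.8, 0.9, 4.1]
gripper_width: 0.0496
gripper_force: 3.0
```

>>> apply_moves([
  {"dp":[0,0,0],"yaw":0},
  {"dp":[0,0,0],"yaw":0},
  {"dp":[0,0,0],"yaw":0},
], grip=-0.15)

```text
time_s: 10.55
tcp_pos: [0.5101, -0.2871, 0.1163]
eef_rot: [180.0, -0.0, -95.1]
contact_force: [-2.9, 0.0, 4.8]
gripper_width: 0.05
gripper_force: 3.0
```

>>> apply_moves([
  {"dp":[0,0,0],"yaw":0},
  {"dp":[0,0,0],"yaw":0},
  {"dp":[0,0,0],"yaw":0},
], grip=-0.18)

```text
time_s: 10.8
tcp_pos: [0.5106, -0.2871, 0.116]
eef_rot: [-180.0, 0.0, -95.1]
contact_force: [0.5, -0.1, 0.4]
gripper_width: 0.0518
gripper_force: 0.0
```

>>> apply_moves([
  {"dp":[0,0,0],"yaw":0},
  {"dp":[0,0,0],"yaw":0},
  {"dp":[0,0,0],"yaw":0},
], grip=-0.24)

```text
time_s: 11.05
tcp_pos: [0.5103, -0.2871, 0.1162]
eef_rot: [-180.0, 0.0, -95.1]
contact_force: [-0.1, 0.5, -0.4]
gripper_width: 0.0542
gripper_force: 0.0
```

>>> apply_moves([
  {"dp":[0,0,0],"yaw":0},
  {"dp":[0,0,0],"yaw":0},
  {"dp":[0,0,0],"yaw":0},
  {"dp":[0,0,0],"yaw":0},
  {"dp":[0,0,0],"yaw":0},
  {"dp":[0,0,0],"yaw":0},
], grip=-0.5)

```text
time_s: 11.55
tcp_pos: [0.5102, -0.2871, 0.1163]
eef_rot: [180.0, -0.0, -95.1]
contact_force: [-0.1, -1.3, -0.6]
gripper_width: 0.0658
gripper_force: 0.0
```

>>> apply_moves([
  {"dp":[0,0,0],"yaw":0},
  {"dp":[0,0,0],"yaw":0},
  {"dp":[0,0,0],"yaw":0},
  {"dp":[0,0,0],"yaw":0},
  {"dp":[0,0,0],"yaw":0},
  {"dp":[0,0,0],"yaw":0},
  {"dp":[0,0,0.01],"yaw":0},
  {"dp":[0,0,0.02],"yaw":0},
  {"dp":[0,0,0.035],"yaw":0},
  {"dp":[0,0,0.05],"yaw":0},
  {"dp":[0,0,0.07],"yaw":0},
  {"dp":[0,0,0.09],"yaw":0},
  {"dp":[0,0,0.11],"yaw":0},
  {"dp":[0,0,0.13],"yaw":0},
  {"dp":[0,0,0.14],"yaw":0},
  {"dp":[0,0,0.14],"yaw":0},
  {"dp":[0,0,0.14],"yaw":0},
], grip=-1)

```text
time_s: 12.97
tcp_pos: [0.5103, -0.287, 0.2569]
eef_rot: [-179.9, 0.0, -95.1]
contact_force: [-0.7, 0.7, -0.3]
gripper_width: 0.0875
gripper_force: 0.0
```

```bash
python3 - <<'E'
from h import *
s=get_state();c=cap('wrist');W=wcloud(s,c);print(s['tcp_pos'],s['gripper_width'],s['time_s'])
wrect(W,c,(.51,-.287),.09,.13,.15,'tower')
wrect(W,c,(.51,-.286),.14,.045,.06,'stick')
E
```

```text
[ 0.51025451 -0.2869739   0.25685752] 0.08750928064918077 12.9667
tower 8901 0.1389 ((509.953369140625, -290.6730041503906), (91.97845458984375, 50.447330474853516), 84.9728775024414)
stick 955 0.0527 ((575.8862915039062, -294.8431396484375), (131.23898315429688, 6.508549690246582), 84.63797760009766)
```

>>> apply_moves([
  {"dp":[-0.02,-0.03,0],"yaw":0},
  {"dp":[-0.04,-0.06,0],"yaw":0},
  {"dp":[-0.06,-0.09,0],"yaw":0},
  {"dp":[-0.08,-0.12,0],"yaw":0},
  {"dp":[-0.1,-0.15,0],"yaw":0},
  {"dp":[-0.12,-0.18,0],"yaw":0},
  {"dp":[-0.14,-0.21,0],"yaw":0},
  {"dp":[-0.16,-0.24,0],"yaw":0},
  {"dp":[-0.18,-0.27,0],"yaw":0},
  {"dp":[-0.19,-0.285,0],"yaw":0},
  {"dp":[-0.2,-0.3,0],"yaw":0},
  {"dp":[-0.2,-0.3,0],"yaw":0},
])

```text
time_s: 14.02
tcp_pos: [0.3077, -0.5888, 0.2539]
eef_rot: [179.8, 0.1, -95.3]
contact_force: [0.6, 0.3, -0.7]
gripper_width: 0.0873
gripper_force: 0.0
```

>>> apply_moves([
  {"dp":[0,0,0],"yaw":0},
  {"dp":[0,0,0],"yaw":0},
  {"dp":[0,0,0],"yaw":0},
  {"dp":[0,0,0],"yaw":0},
  {"dp":[0,0,0],"yaw":0},
  {"dp":[0,0,0],"yaw":0},
  {"dp":[0,0,0],"yaw":0},
  {"dp":[0,0,0],"yaw":0},
  {"dp":[0,0,0],"yaw":0},
  {"dp":[0,0,0],"yaw":0},
  {"dp":[0,0,0],"yaw":0},
  {"dp":[0,0,0],"yaw":0},
  {"dp":[0,0,0],"yaw":0},
  {"dp":[0,0,0],"yaw":0},
  {"dp":[0,0,0],"yaw":0},
  {"dp":[0,0,0],"yaw":0},
  {"dp":[0,0,0],"yaw":0},
  {"dp":[0,0,0],"yaw":0},
  {"dp":[0,0,0],"yaw":0},
  {"dp":[0,0,0],"yaw":0},
])

```text
time_s: 15.68
tcp_pos: [0.3102, -0.5871, 0.2562]
eef_rot: [180.0, 0.0, -95.1]
contact_force: [-0.1, -0.1, -0.2]
gripper_width: 0.0879
gripper_force: 0.0
```

>>> apply_moves([
  {"dp":[0,0,0],"yaw":0},
  {"dp":[0,0,0],"yaw":0},
  {"dp":[0,0,0],"yaw":0},
  {"dp":[0,0,0],"yaw":0},
  {"dp":[0,0,0],"yaw":0},
  {"dp":[0,0,0],"yaw":0},
])

```text
time_s: 16.18
tcp_pos: [0.3102, -0.5871, 0.2563]
eef_rot: [180.0, 0.0, -95.1]
contact_force: [-0.3, -0.2, -1.1]
gripper_width: 0.0875
gripper_force: 0.0
```

```bash
python3 - <<'E'
from h import *
c=cap('top');cap('scene');W=cloud(c);print(get_state()['time_s'])
wrect(W,c,(.51,-.287),.09,.13,.15,'tower')
wrect(W,c,(.51,-.286),.14,.045,.06,'stick')
wrect(W,c,(.639,.0147),.08,.035,.055,'flat')
sc=np.load('scene.npz')['image'][:,:,::-1]
cv2.imwrite('pics/end.png',cv2.resize(sc[150:420,30:390],(800,600),interpolation=cv2.INTER_CUBIC))
E
```

```text
16.2833
tower 2164 0.1407 ((510.8096618652344, -286.5699768066406), (95.95062255859375, 50.46415328979492), 85.01825714111328)
stick 441 0.0471 ((471.6583557128906, -212.4630584716797), (22.486196517944336, 59.87886428833008), 85.10688018798828)
flat 2786 0.0471 ((639.1171264648438, 14.714336395263672), (92.56944274902344, 92.12229919433594), 2.214400053024292)
```

View pics/end.png

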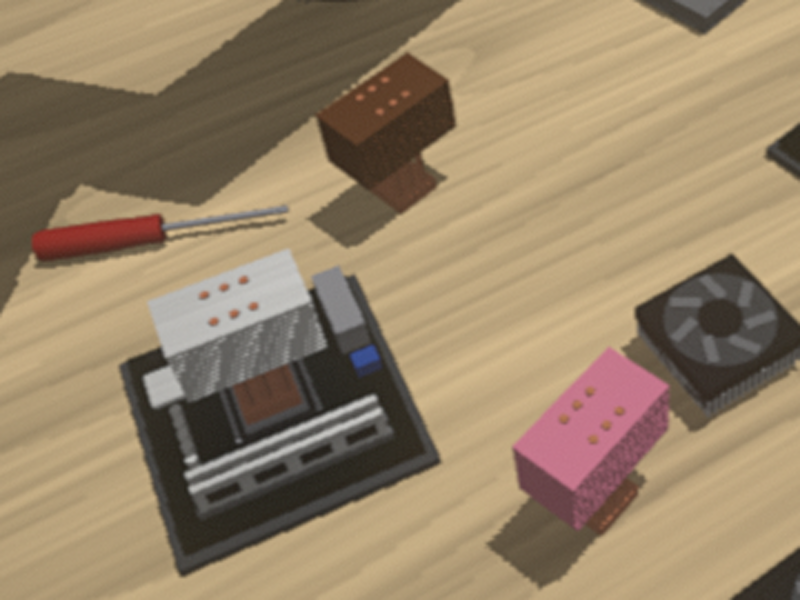

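The final picture shows the silver tower upright on the lid at (240,330), parallel to the sticks. It is within 1 mm and 0.2° of the target, and the flat cooler at (720,320) has not moved.

```bash
python3 -c "
from plant import r
print(r.close_job())"
```

```text
the job is handed in; nothing more can be done
None
```

The silver tower cooler stands upright on the bare processor, within about 1 mm of centre and 0.2° of parallel to the memory sticks; it was still standing about 3 s after the gripper left it, the flat fan cooler did not move, and I handed the job in at about 16 s.

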